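Index the clutch plate and lock the turntable with the knurled collar

ROBOT

A 6-joint arm with a two-finger parallel gripper is mounted at the origin on a cart in front of the work surface, level with it; the furniture and walls round the work are solid. World frame = base frame: x ahead of the robot, y to its left, z up, the work surface at z = 0. Lengths are in m, angles in degrees, forces in N, time in s.
With the tool pointing down it reaches from about 0.4 to 0.825 m from the base axis. Payload 7 kg.
Tool frame: the origin (TCP) lies midway between the tips of the shut fingers; the grasp point (between the pads) lies 19 mm behind it; z points along the fingers, y is the direction in which the jaws open and shut (so a half turn about z gives the same grasp; the last joint's range is limited). The gripper opens to 88 mm and grips with 3 to 60 N. Pads are 19 mm wide; open, the fingers measure 130 mm over their backs; the gripper's body (78 mm by 193 mm) begins 47 mm behind the grasp point.
Start: joints at [82.569, 20.546, 0.682, 0, -70.136, -16.507], TCP at [0.274, 0.617, 0.192] pointing down, gripper open.
Joint ranges: [-176.03, 176.03], [-82.01, 121.73], [-58.28, 71.71], [-173.87, 95.51], [-174.79, -0.11], [-173.66, 173.66]. Speed limits (degrees/s): [136.94, 136.94, 172.46, 180, 180, 180].

INTERFACE

Orientations are given as a 3x3 rotation matrix whose columns are the frame's x, y, z axes.
In Python, from rig import robot gives the robot as it stands. Calls block until the motion is done:
- robot.goto(position, orientation): joint-space move of the TCP to a pose.
- robot.servo_line(position, ori=None, speed=0.15): straight line of the TCP; ori=None keeps the orientation; speed is the mean speed in m/s.
- robot.movej(angles): joint-space move.
- robot.move_gripper(opening): opening from 0.0 (shut) to 1.0 (fully open); the grip force is fixed at half the most; returns when the fingers have stopped.
- robot.dwell(seconds).
- robot.ik(position, orientation): joint angles nearest the present ones, or None.
- robot.grab_frame(name): name is "scene" or "top" or "wrist"; returns (picture, depth): 420x560x3 uint8, red, green, blue; 420x560 float32, m along the optical axis (not along the pixel's ray), 0 where there is no reading.
- robot.camera_info(name): a dict with "vfov" (degrees; the focal length in pixels is half the picture's height over the tangent of half this angle, whatever the lens; pixels are square), "cx", "cy" (the principal point, pixels), "view" (4x4, takes a point from world to camera coordinates); the wrist camera has in their place "T_tool_cam" (4x4, takes a point from camera to tool coordinates, whose origin is the TCP and whose axes are the flange's). Camera axes: x right, y down, z forward; pixel columns grow to the right and rows downward; lengths in m; the calibration is good to about 2 mm. The wrist camera is an equidistant fisheye: a pixel r from the principal point sees the ray r / f radians off the axis. A picture is of the moment at which its call begins: read the wrist's pose just before it. camera_info takes no time and is no camera call.
A pose or a line that the arm cannot do raises robot.Unreachable and nothing moves.
- robot.job_done(): hands the job in, once; it reports no verdict.
Readings, each from a call of its own:
- robot.read_t(): time.
- robot.read_qpos(): joint angles.
- robot.read_qvel(): joint speeds.
- robot.read_effort(): joint torques, N m.
- robot.read_position(): TCP position.
- robot.read_tcp_rot(): TCP orientation.
- robot.read_force(): force on the tool from outside, world axes, zero at the start.
- robot.read_ft_torque(): the same for the moment, N m.
- robot.read_grip_width(): opening from 0.0 (shut) to 1.0 (fully open).
Only numpy, scipy, OpenCV 4.12 (cv2) and the standard library are available. Lean on these libraries where they do the work, as an engineer would, in place of code of your own. Each camera call takes 0.05 s, during which the arm holds its last target.

TASK

Crank the handwheel of the indexing stand until the red line on the turntable's rim meets the brass pointer, so that the next rivet of the clutch plate stands under the drill bush. Then lock the table: turn the knurled collar on the centre post until the keyways hidden inside it drop over the pins, and push it fully home against its spring. Finish while still holding the collar pushed home (the spring clip is fitted next), with the red line still at the pointer, and leave the loose bearings and springs on the bench where they are.

Things in the scene. Friction and masses are not known exactly. Their poses are not given: they have to be found in the camera images.
- stand: Grey-green indexing stand fixed on the bench: round base 300 mm across with a turntable, and a lobe that carries the handwheel. Origin on the turntable's vertical axis, on the bench; z up; the handwheel lies at its -y. A clutch plate 188 mm across lies on the turntable: linings up to 70 mm above the bench, hub 38 mm across up to 82 mm. The drill-guide arm at the rim is 89 mm high at most
- post_top (a point): top centre of the steel head on the fixed centre post, 148.5 mm above the bench. The head is 20 mm across and passes up through the collar; three pins on it, 120 degrees apart, are hidden inside the collar. Which way they point is not known and has to be felt
- wheel_axis (a point): point on the vertical axis of the handwheel, 190 mm from the turntable's axis, 80 mm above the bench. The wheel is 113 mm across, its rim 67 to 81 mm above the bench; hub up to 84 mm
- crank_handle (a point): centre of the handwheel's upright black handle, 103 mm above the bench, on a circle of 48 mm radius round the wheel's axis. Handle 18 mm thick, from 83 to 120 mm above the bench; it spins freely on its own axis, so it may be pinched from above and led round the circle
- handwheel (a joint): angle of the handwheel (rad), 0 at the start, growing counter-clockwise seen from above; stops at -1.8 and 6.6. It stays where it is left; about 2 N at the handle turn it. The turntable turns the same way by one third of it
- index_line (a point): red line on the turntable's rim, 104 mm from the turntable's axis, 15 mm long, 3 mm wide, 58 mm above the bench; it turns with the table
- pointer (a point): near the tip of the fixed brass pointer, 104 mm from the turntable's axis, just above the rim, on the robot's side. At the start it lies 0.5 to 1.2 rad counter-clockwise (seen from above) of the red line
- collar: loose knurled steel collar on the centre post, 48 mm across, 42 mm high, 0.28 kg; origin at the centre of its underside, z up, its +x along one of its keyways. At the start it rests on the three hidden pins, underside 101 mm above the bench. In line with them it can go down: 5 mm freely, onto the brake ring (underside at 96 mm), and 6 mm more against the spring, to 90 mm: home
- collar_top (a point): centre of the collar's top face. Its three keyways, 120 degrees apart, are 10 mm wide for pins 6 mm thick, so they drop over them within about 0.13 rad either way. At the start each is 0.4 to 1.7 rad from the next pin, in either sense of turning. A collar held in a grip does not fall by itself: follow it down
- brake_ring (a joint): how far the brass brake ring under the collar is pressed down (m): 0 free, 0.006 at its stop, the collar then home. Its spring pushes back with 5 N at first and 11 N at the stop and lifts the collar when it is let go
- bearing_a: release bearing, 48 mm across, 18 mm high, on the bench to the right; leave alone; origin under its centre
- bearing_c: release bearing, 42 mm across, 20 mm high, on the bench to the right; leave alone; origin under its centre
- spring_a: upright coil spring, 39 mm across, 68 mm high, to the left; leave alone; origin under its centre
- spring_b: upright coil spring, 39 mm across, 66 mm high, to the left; leave alone; origin under its centre

How it is judged:
By the outcome, as a careful person would: the job done as asked, in the order asked, and still so for the second after the job is handed in, while the arm keeps its last pose, push and grip.
It also fails if it takes over 64 s, if anything falls off the work surface, if the arm or the gripper's body presses on something with over 40 N, if the wrist force passes 120 N, or if a joint passes its speed limit or range.

## Working session

There is one attempt and no reset: what is moved stays moved. The work goes in short steps, each a Python script; the robot and the scene stay as the last script left them, time stands still between calls to the robot, and variables do not carry over. Pictures are saved under pics/ and viewed, and the job is handed in when it is done.

```bash
ls; mkdir -p pics
python3 - <<'E'
from rig import robot
import cv2,numpy as np
for n in ["scene","top","wrist"]:
    p,d=robot.grab_frame(n); cv2.imwrite(f"pics/{n}0.png",p[:,:,::-1]); np.save(f"pics/{n}0.npy",d)
    print(n,robot.camera_info(n))
print(robot.read_t(),robot.read_position(),robot.read_tcp_rot(),robot.read_force())
E
```

```text
pics
scene {'vfov': 47.43547972051017, 'cx': 283.8165814696681, 'cy': 210.9222261863128, 'view': array([[ 8.68468998e-01, -4.95743457e-01,  1.56803627e-04,
        -4.63651989e-01],
       [-3.53886697e-01, -6.20178439e-01, -7.00102071e-01,
         2.17522127e-01],
       [ 3.47168267e-01,  6.07961453e-01, -7.14042762e-01,
         1.17870327e+00],
       [ 0.00000000e+00,  0.00000000e+00,  0.00000000e+00,
         1.00000000e+00]])}
top {'vfov': 46.59812653938538, 'cx': 280.0817519146252, 'cy': 210.322993796322, 'view': array([[ 0.01913093, -0.99980827, -0.00417599, -0.07620351],
       [-0.98257612, -0.01802856, -0.18498418,  0.49885239],
       [ 0.18487342,  0.00764215, -0.98273263,  1.38557581],
       [ 0.        ,  0.        ,  0.        ,  1.        ]])}
wrist {'vfov': 65.70646984690485, 'cx': 275.3998839553879, 'cy': 204.62390134834058, 'T_tool_cam': array([[ 1.77168914e-04, -9.60330386e-01, -2.78864694e-01,
         7.54843980e-02],
       [ 9.99999940e-01,  8.71640545e-05,  3.35153983e-04,
         5.48433146e-05],
       [-2.97551576e-04, -2.78864737e-01,  9.60330344e-01,
        -1.91866650e-01],
       [ 0.00000000e+00,  0.00000000e+00,  0.00000000e+00,
         1.00000000e+00]])}
0.15 [0.27371751 0.61655482 0.19092785] [[ 9.13965731e-01 -4.05791165e-01 -4.14961658e-04]
 [-4.05791359e-01 -9.13964903e-01 -1.23623793e-03]
 [ 1.22394039e-04  1.29826696e-03 -9.99999150e-01]] [-0.41740487 -0.0755049  -0.1498928 ]
```

View pics/scene0.png

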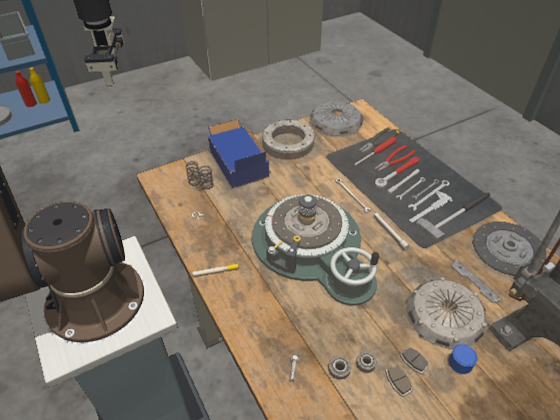

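View pics/top0.png

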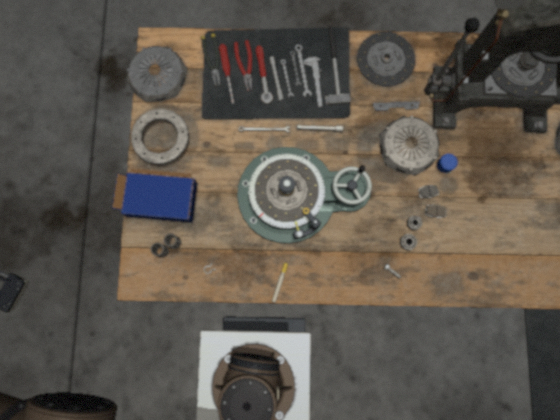

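View pics/wrist0.png

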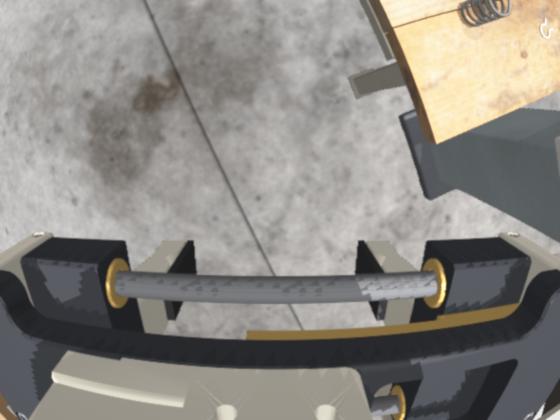

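The arm is off to the left. The stand sits at about (287,188) in the top view, with the handwheel at about (352,186). I'll zoom in on both.

```bash
cat > h.py <<'E'
import numpy as np,cv2
def cam(ci):
    f=210/np.tan(np.radians(ci['vfov'])/2); return f,ci['cx'],ci['cy'],ci['view']
def deproj(ci,u,v,d=None,z=None):
    f,cx,cy,V=cam(ci); R=V[:3,:3];t=V[:3,3]
    r=np.array([(u-cx)/f,(v-cy)/f,1.]); o=-R.T@t; w=R.T@r
    return o+w*(d if z is None else (z-o[2])/w[2])
def proj(ci,P):
    f,cx,cy,V=cam(ci); c=V[:3,:3]@np.asarray(P)+V[:3,3]; return f*c[0]/c[2]+cx,f*c[1]/c[2]+cy
E
python3 - <<'E'
import cv2,numpy as np
p=cv2.imread('pics/top0.png')[135:255,225:385]; cv2.imwrite('pics/topz.png',cv2.resize(p,None,fx=5,fy=5,interpolation=cv2.INTER_CUBIC))
p=cv2.imread('pics/scene0.png')[185:310,240:390]; cv2.imwrite('pics/scenez.png',cv2.resize(p,None,fx=4.8,fy=4.8,interpolation=cv2.INTER_CUBIC))
E
```

```text
(no output)
```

View pics/topz.png

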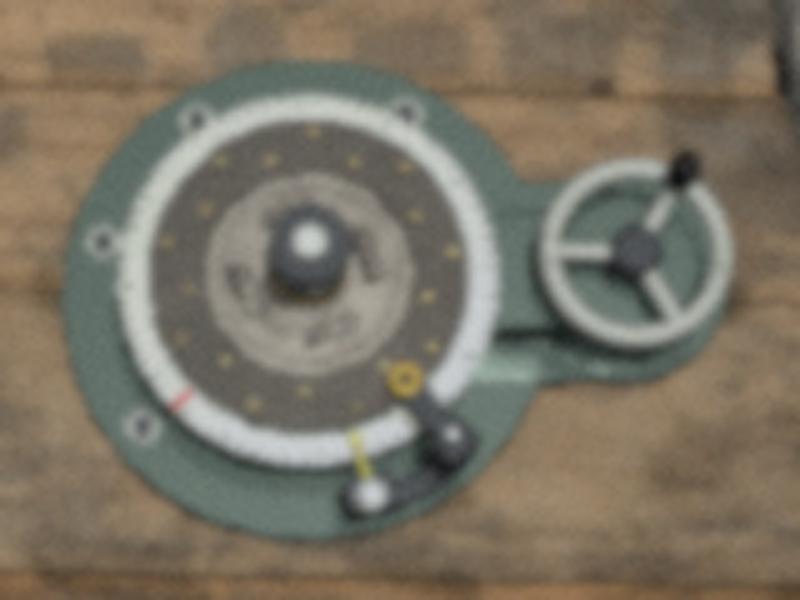

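View pics/scenez.png

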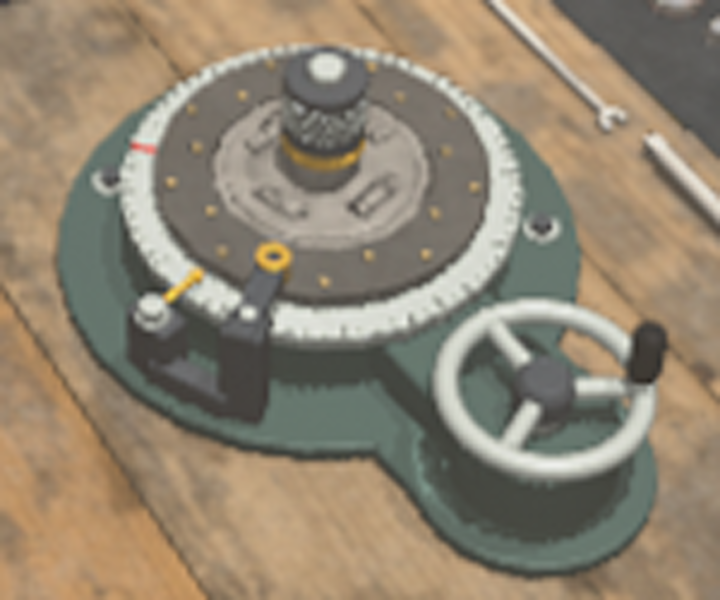

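Run:
```python
from rig import robot
from h import *
ct=robot.camera_info('top');cs=robot.camera_info('scene')
T=lambda u,v,z:deproj(ct,225+(u+.5)/5-.5,135+(v+.5)/5-.5,z=z)
S=lambda u,v,z:deproj(cs,240+(u+.5)/4.8-.5,185+(v+.5)/4.8-.5,z=z)
post=T(309,240,.1485);c=T(307,280.5,.058);hub=T(635,248,.084);han=T(687,160,.12);red=T(181,401,.058);ptr=T(356,437,.062)
for n in 'post c hub han red ptr'.split(): print(n,globals()[n])
print('scene post',S(326,67,.1485),'red',S(144,149,.058),'ptr',S(196,276,.062),'han',S(650,328,.12),'hub',S(545,372,.084))
pc=(post+c)/2
a=lambda p,q:np.arctan2(p[1]-q[1],p[0]-q[0])
print('dang',a(ptr,pc)-a(red,pc),a(S(196,276,.062),pc)-a(S(144,149,.058),pc), 'hang',a(han,hub),np.linalg.norm((han-hub)[:2]),np.linalg.norm((hub-pc)[:2]),np.linalg.norm((red-pc)[:2]),np.linalg.norm((ptr-pc)[:2]))
for n,z in [('a',0)]: pass
# depth check in scene for post
```

```text
post [ 0.55894137 -0.08353908  0.1485    ]
c [ 0.55690714 -0.08317377  0.058     ]
hub [ 0.57358456 -0.27198641  0.084     ]
han [ 0.6164194  -0.29668474  0.12      ]
red [ 0.48373446 -0.01112717  0.058     ]
ptr [ 0.46374925 -0.11304588  0.062     ]
scene post [ 0.55566295 -0.0833142   0.1485    ] red [ 0.48308859 -0.01108091  0.058     ] ptr [ 0.46048368 -0.11105326  0.062     ] han [ 0.61336837 -0.29444952  0.12      ] hub [ 0.57243776 -0.26986742  0.084     ]
dang -5.205780495843122 -5.238248928035416 hang -0.523031713996382 0.04944523945153194 0.18927894241008703 0.1035431775747611 0.09874408792458551
```

```bash
cat >> h.py <<'E'
def Rz(a):
    a=np.radians(a); c,s=np.cos(a),np.sin(a); return np.array([[c,s,0],[s,-c,0],[0,0,-1.]])
def wproj(ci,p,R,P):
    T=ci['T_tool_cam']; q=R.T@(np.asarray(P)-p); c=T[:3,:3].T@(q-T[:3,3])
    f=210/np.tan(np.radians(ci['vfov'])/2); th=np.arctan2(np.hypot(c[0],c[1]),c[2]); n=np.hypot(c[0],c[1])+1e-12
    return f*th*c[0]/n+ci['cx'], f*th*c[1]/n+ci['cy']
def wdeproj(ci,p,R,u,v,z):
    f=210/np.tan(np.radians(ci['vfov'])/2); x,y=u-ci['cx'],v-ci['cy']; r=np.hypot(x,y)+1e-12; th=r/f
    d=np.array([np.sin(th)*x/r,np.sin(th)*y/r,np.cos(th)]); T=ci['T_tool_cam']
    o=R@T[:3,3]+p; w=R@T[:3,:3]@d; return o+w*(z-o[2])/w[2]
E
python3 - <<'E'
from rig import robot
from h import *
for a in range(-180,180,30):
    print(a,[np.round(q,0) if (q:=robot.ik(np.array(P),Rz(a))) is not None else None for P in [(.53,-.27,.25),(.557,-.0833,.105)]])
robot.goto(np.array([.53,-.25,.25]),Rz(0))
p=robot.read_position();R=robot.read_tcp_rot()
im,d=robot.grab_frame('wrist'); np.savez('pics/w1.npz',p=p,R=R,d=d); cv2.imwrite('pics/w1.png',im[:,:,::-1])
print(robot.read_t(),p,R.round(3))
ci=robot.camera_info('wrist')
for P in [(.573,-.271,.084),(.616,-.295,.12),(.557,-.0833,.1485)]: print(wproj(ci,p,R,P))
E
```

```text
-180 [array([ -8.,  11.,  -5.,   0., -74., -82.]), array([  11.,   14.,  -20.,    0.,  -55., -101.])]
-150 [array([ -8.,  11.,  -5.,   0., -74., -52.]), array([ 11.,  14., -20.,   0., -55., -71.])]
-120 [array([ -8.,  11.,  -5.,   0., -74., -22.]), array([ 11.,  14., -20.,   0., -55., -41.])]
-90 [array([ -8.,  11.,  -5.,   0., -74.,   8.]), array([ 11.,  14., -20.,   0., -55., -11.])]
-60 [array([ -8.,  11.,  -5.,   0., -74.,  38.]), array([ 11.,  14., -20.,   0., -55.,  19.])]
-30 [array([ -8.,  11.,  -5.,   0., -74.,  68.]), array([ 11.,  14., -20.,   0., -55.,  49.])]
0 [array([ -8.,  11.,  -5.,   0., -74.,  98.]), array([ 11.,  14., -20.,   0., -55.,  79.])]
30 [array([ -8.,  11.,  -5.,   0., -74., 128.]), array([ 11.,  14., -20.,   0., -55., 109.])]
60 [array([ -8.,  11.,  -5.,   0., -74., 158.]), array([ 11.,  14., -20.,   0., -55., 139.])]
90 [array([  -8.,   11.,   -5.,    0.,  -74., -172.]), array([ 11.,  14., -20.,   0., -55., 169.])]
120 [array([  -8.,   11.,   -5.,    0.,  -74., -142.]), array([  11.,   14.,  -20.,    0.,  -55., -161.])]
150 [array([  -8.,   11.,   -5.,    0.,  -74., -112.]), array([  11.,   14.,  -20.,    0.,  -55., -131.])]
3.3667 [ 0.53028764 -0.24946241  0.24988589] [[ 1.     0.001 -0.   ]
 [ 0.001 -1.     0.   ]
 [-0.    -0.    -1.   ]]
(np.float64(294.82151519833445), np.float64(142.4203670900657))
(np.float64(321.7168685755079), np.float64(103.00928192272876))
(np.float64(109.10185651334794), np.float64(169.47554168826332))
```

View pics/w1.png

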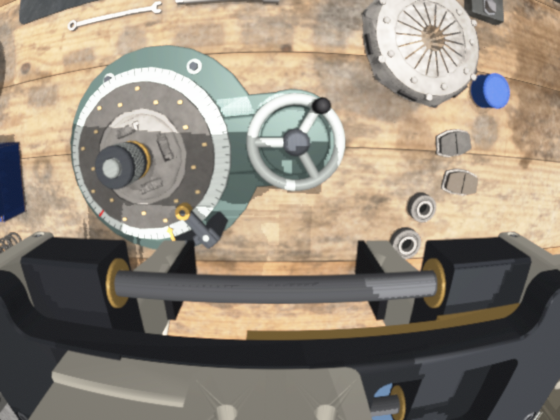

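The wrist view agrees with the estimates: handle top near (321,104), hub near (296,141), head near (109,168). Next I'll grasp the handle.

Run:
```python
from rig import robot
from h import *
D=np.load('pics/w1.npz');ci=robot.camera_info('wrist')
hub=wdeproj(ci,D['p'],D['R'],296,140.8,.084);han=wdeproj(ci,D['p'],D['R'],321,104.5,.12);print(hub,han,wdeproj(ci,D['p'],D['R'],109,168,.1485))
im=cv2.imread('pics/w1.png')[70:250,60:360]; cv2.imwrite('pics/w1z.png',cv2.resize(im,None,fx=2.6,fy=2.6,interpolation=cv2.INTER_CUBIC))
hub=np.array([.573,-.271]);h=np.array([.6152,-.2955])
robot.goto(np.array([h[0],h[1],.16]),Rz(0))
robot.servo_line(np.array([h[0],h[1],.091]),speed=.06)
print(robot.read_force(),robot.read_position())
robot.move_gripper(0.0)
print(robot.read_t(),robot.read_force(),robot.read_position(),robot.read_grip_width()*88)
p=robot.read_position();R=robot.read_tcp_rot()
im,d=robot.grab_frame('wrist'); cv2.imwrite('pics/w2.png',im[:,:,::-1])
```

```text
[ 0.57481044 -0.27227971  0.084     ] [ 0.61449313 -0.29430543  0.12      ] [ 0.55850212 -0.0833494   0.1485    ]
[ 0.03083202  0.25641997 -0.22832361] [ 0.61554076 -0.29562938  0.09153375]
6.6833 [ 0.0902743  -0.1943284  -0.37172362] [ 0.6151926  -0.29550369  0.09098003] 0.7960189311858596
```

View pics/w2.png

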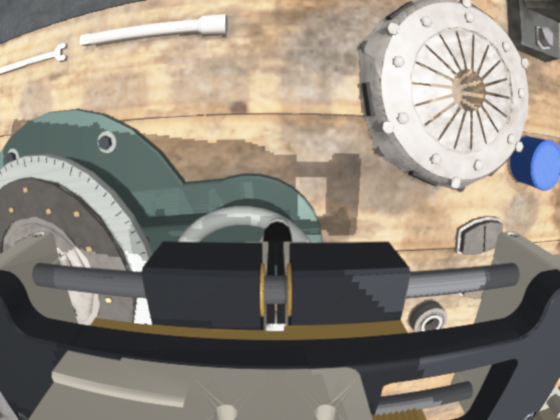

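View pics/w1z.png

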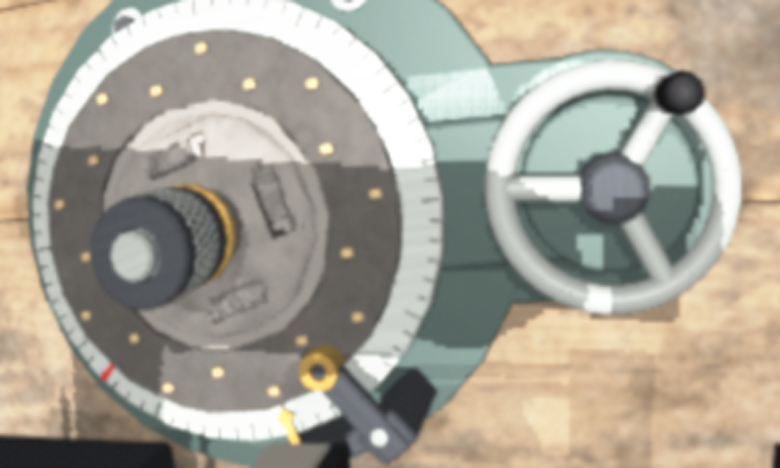

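Run:
```python
from rig import robot
from h import *
ci=robot.camera_info('wrist');p=robot.read_position();R=robot.read_tcp_rot()
print(wdeproj(ci,p,R,278,232,.12),wproj(ci,p,R,p),wproj(ci,p,R,p+[0,0,.019]),wproj(ci,p,R,p+[0,0,.029]),wproj(ci,p,R,(.573,-.271,.084)))
im,d=robot.grab_frame('top'); cv2.imwrite('pics/t2.png',cv2.resize(im[135:255,225:385,::-1],None,fx=5,fy=5,interpolation=cv2.INTER_CUBIC))
im,d=robot.grab_frame('scene'); cv2.imwrite('pics/s2.png',cv2.resize(im[185:310,240:390,::-1],None,fx=4.8,fy=4.8,interpolation=cv2.INTER_CUBIC))
print(robot.read_grip_width(),robot.read_force())
im=cv2.imread('pics/w2.png')[190:340,180:380]; cv2.imwrite('pics/w2z.png',cv2.resize(im,None,fx=4,fy=4,interpolation=cv2.INTER_CUBIC))
```

```text
[ 0.62806665 -0.297077    0.12      ] (np.float64(275.11795915012135), np.float64(234.51713265209014)) (np.float64(275.1043253288602), np.float64(246.50693770799504)) (np.float64(275.09619364300806), np.float64(253.75410649739848)) (np.float64(240.39660794173713), np.float64(286.1067750690867))
0.00447042421622683 [ 0.46057145  0.22086129 -0.00072643]
```

View pics/s2.png

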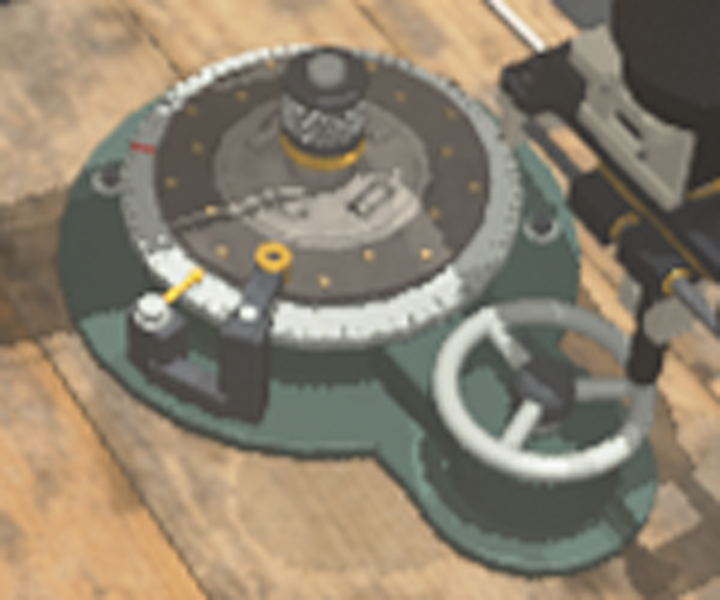

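View pics/w2z.png

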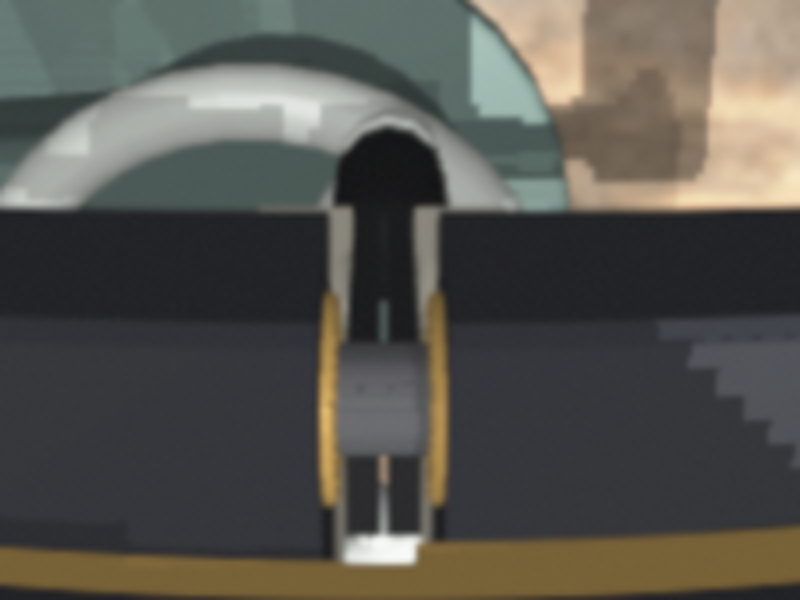

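Run:
```python
from rig import robot
from h import *
ci=robot.camera_info('wrist');p=robot.read_position();R=robot.read_tcp_rot()
im,d=robot.grab_frame('wrist'); cv2.imwrite('pics/w3.png',im[:,:,::-1])
f=210/np.tan(np.radians(ci['vfov'])/2)
def pt(u,v):
    x,y=u-ci['cx'],v-ci['cy'];r=np.hypot(x,y);th=r/f
    c=np.array([np.tan(th)*x/r,np.tan(th)*y/r,1])*d[v,u]; T=ci['T_tool_cam']; return (R@(T[:3,:3]@c+T[:3,3])+p).round(4)
for v in range(215,335,8): print(v,[pt(u,v).tolist() for u in (270,275,280)], im[v,275])
print(robot.read_grip_width(),robot.read_position())
```

```text
215 [[0.6237, -0.2921, 0.0771], [0.6233, -0.2954, 0.0759], [0.6228, -0.2988, 0.0743]] [143 146 143]
223 [[0.6213, -0.2922, 0.0864], [0.6227, -0.2954, 0.0902], [0.6227, -0.2986, 0.0903]] [30 30 30]
231 [[0.6223, -0.2925, 0.1034], [0.6231, -0.2954, 0.1054], [0.6227, -0.2984, 0.1044]] [23 23 23]
239 [[0.6215, -0.2926, 0.114], [0.6218, -0.2954, 0.1146], [0.6217, -0.2982, 0.1144]] [26 27 27]
247 [[0.6245, -0.2929, 0.1318], [0.6188, -0.2954, 0.1189], [0.6249, -0.298, 0.1328]] [33 33 35]
255 [[0.6251, -0.2931, 0.1427], [0.6135, -0.2954, 0.118], [0.6243, -0.2979, 0.1411]] [31 31 32]
263 [[0.6253, -0.2932, 0.1518], [0.6087, -0.2954, 0.1183], [0.6254, -0.2977, 0.1519]] [29 29 30]
271 [[0.6253, -0.2933, 0.1594], [0.5668, -0.2954, 0.049], [0.6248, -0.2976, 0.1585]] [68 79 76]
279 [[0.6477, -0.2942, 0.2063], [0.6472, -0.2955, 0.2055], [0.6473, -0.2969, 0.2056]] [71 71 73]
287 [[0.6454, -0.2942, 0.2068], [0.6453, -0.2955, 0.2066], [0.6461, -0.2968, 0.2078]] [101 101 104]
295 [[0.6438, -0.2942, 0.2083], [0.6441, -0.2955, 0.2087], [0.6433, -0.2969, 0.2074]] [108 108 112]
303 [[0.6404, -0.2941, 0.207], [0.6409, -0.2955, 0.2078], [0.6401, -0.2969, 0.2065]] [101  97  94]
311 [[0.6128, -0.2934, 0.1714], [0.5438, -0.2954, 0.0727], [0.6125, -0.2975, 0.171]] [91 88 85]
319 [[0.6082, -0.2934, 0.1708], [0.5385, -0.2954, 0.0762], [0.6078, -0.2976, 0.1703]] [130 132 131]
327 [[0.5317, -0.2915, 0.0777], [0.5319, -0.2954, 0.0779], [0.5326, -0.2993, 0.0789]] [244 246 243]
0.0024694568441132134 [ 0.61522211 -0.29549183  0.09100891]
```

Run:
```python
from rig import robot
from h import *
ci=robot.camera_info('wrist');D=np.load('pics/w1.npz');d=D['d']
f=210/np.tan(np.radians(ci['vfov'])/2)
def pt(u,v):
    x,y=u-ci['cx'],v-ci['cy'];r=np.hypot(x,y);th=r/f
    c=np.array([np.tan(th)*x/r,np.tan(th)*y/r,1])*d[v,u]; T=ci['T_tool_cam']; return ((T[:3,:3]@c+T[:3,3])*1000).round(0).astype(int).tolist()
for v in range(236,340,8): print(v,[pt(u,v) for u in (110,145,160,175,190,365,375,385)])
```

```text
236 [[-107, -267, 253], [-81, -176, 194], [-80, -153, 193], [-92, -143, 225], [-87, -117, 213], [-103, 136, 253], [-103, 151, 252], [-102, 167, 249]]
244 [[38, -51, -107], [-111, -198, 237], [-111, -173, 239], [11, -52, -42], [10, -44, -40], [9, 47, -38], [11, 51, -43], [11, 57, -43]]
252 [[38, -48, -114], [-131, -206, 251], [11, -56, -53], [11, -49, -53], [7, -44, -43], [9, 45, -49], [11, 48, -53], [11, 53, -54]]
260 [[37, -47, -116], [11, -61, -63], [11, -53, -62], [9, -47, -57], [3, -44, -45], [6, 44, -52], [10, 47, -59], [11, 51, -62]]
268 [[35, -47, -116], [11, -57, -71], [12, -50, -72], [10, -45, -67], [0, -43, -47], [3, 44, -54], [10, 44, -67], [11, 48, -69]]
276 [[33, -47, -118], [32, -37, -114], [31, -33, -113], [32, -28, -113], [32, -24, -114], [32, 25, -114], [32, 28, -114], [32, 31, -114]]
284 [[31, -47, -120], [30, -37, -116], [30, -32, -115], [31, -28, -116], [30, -23, -116], [31, 24, -117], [31, 27, -117], [31, 31, -116]]
292 [[29, -46, -121], [28, -37, -117], [28, -33, -116], [29, -27, -118], [29, -23, -117], [29, 24, -118], [28, 28, -117], [29, 30, -118]]
300 [[27, -47, -121], [12, -47, -98], [3, -47, -83], [25, -28, -116], [26, -24, -117], [26, 25, -117], [25, 28, -116], [1, 47, -80]]
308 [[24, -48, -121], [9, -47, -99], [0, -47, -85], [-4, -43, -78], [-234, -142, 252], [-235, 151, 253], [-6, 44, -76], [-3, 47, -81]]
316 [[21, -48, -122], [7, -47, -100], [-4, -48, -85], [-7, -43, -80], [-251, -145, 252], [-251, 153, 252], [-8, 44, -78], [-7, 48, -80]]
324 [[20, -47, -124], [3, -48, -100], [-6, -47, -89], [-271, -175, 253], [-269, -147, 253], [-269, 156, 253], [-270, 174, 252], [-11, 48, -81]]
332 [[25, -41, -134], [1, -48, -103], [-9, -48, -90], [-290, -178, 253], [-287, -150, 253], [23, 23, -128], [23, 25, -128], [23, 28, -128]]
```

Run:
```python
import cv2
im=cv2.imread('pics/w1.png')[220:350,90:460]; cv2.imwrite('pics/w1g.png',cv2.resize(im,None,fx=2.1,fy=2.1,interpolation=cv2.INTER_CUBIC))
```

```text
(no output)
```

View pics/w1g.png

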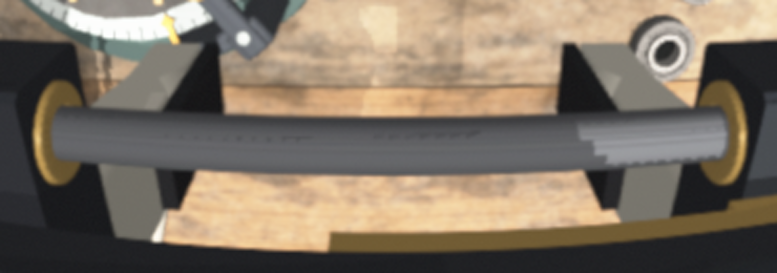

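Run:
```python
from rig import robot
from h import *
ci=robot.camera_info('wrist');D=np.load('pics/w1.npz');d=D['d']
f=210/np.tan(np.radians(ci['vfov'])/2)
def pt(u,v):
    x,y=u-ci['cx'],v-ci['cy'];r=np.hypot(x,y);th=r/f
    c=np.array([np.tan(th)*x/r,np.tan(th)*y/r,1])*d[v,u]; T=ci['T_tool_cam']; return ((T[:3,:3]@c+T[:3,3])*1000).round(1).tolist()
for v in range(238,246): print(v,[pt(u,v) for u in (178,186,192,195)])
print([wproj(ci,np.zeros(3),np.eye(3),P) for P in [(.0095,-.044,0),(.0095,-.044,-.037),(.0095,.044,-.037)]])
```

```text
238 [[-89.1, -133.6, 210.0], [-85.1, -119.1, 200.8], [-91.2, -115.1, 216.2], [-92.2, -111.4, 218.8]]
239 [[-88.8, -132.3, 205.7], [-85.5, -118.5, 198.4], [-91.9, -114.7, 214.3], [-93.7, -111.6, 218.8]]
240 [[-88.1, -130.7, 200.5], [-85.4, -117.5, 194.6], [10.0, -44.4, -34.4], [-95.3, -111.8, 219.0]]
241 [[11.4, -50.7, -39.6], [-87.0, -117.8, 195.0], [9.4, -44.5, -34.3], [-96.7, -111.8, 218.7]]
242 [[11.5, -50.3, -41.2], [-87.7, -117.4, 193.3], [9.5, -44.1, -36.0], [-98.5, -112.1, 219.4]]
243 [[11.3, -50.1, -41.9], [10.1, -46.6, -39.0], [9.3, -43.9, -37.0], [-99.9, -112.2, 219.2]]
244 [[11.3, -49.7, -43.3], [9.6, -46.6, -39.1], [75.5, 0.1, -191.9], [-100.8, -112.0, 217.8]]
245 [[11.3, -49.3, -44.6], [9.2, -46.6, -39.5], [7.9, -44.2, -36.3], [-103.4, -112.8, 220.1]]
[(np.float64(205.64708195741713), np.float64(220.09742111992625)), (np.float64(191.75630165406398), np.float64(242.7367567298195)), (np.float64(358.43643957135475), np.float64(242.75141870700338))]
```

The wrist depth explains the miss. The finger tips are about 35 mm behind the reported TCP: at tool z ≈ -35 in the earlier view, and closed just above the handle top here. I'll open, go down in force-guarded steps and re-grip.

Run:
```python
from rig import robot
from h import *
robot.move_gripper(0.5)
p=robot.read_position()
f0=robot.read_force()
for z in (.083,.075,.068,.062,.059):
    robot.servo_line(np.array([.6147,-.295,z]),speed=.06)
    f=robot.read_force(); print(z,robot.read_position()[2].round(4),f.round(2))
    if abs(f[2]-f0[2])>5: break
robot.move_gripper(0.0)
print(robot.read_t(),robot.read_force(),robot.read_position(),robot.read_grip_width()*88)
im,d=robot.grab_frame('wrist'); cv2.imwrite('pics/w4.png',im[190:340,180:380,::-1].repeat(3,0).repeat(3,1))
```

```text
0.083 0.0821 [-0.01 -0.24  0.66]
0.075 0.0743 [-0.32 -0.37  0.49]
0.068 0.0674 [0.45 0.91 0.01]
0.062 0.0614 [-0.    0.08  0.09]
0.059 0.0588 [-0.05  0.56  0.52]
9.675 [ 0.02184284 -1.04214789 -0.35419215] [ 0.61490985 -0.29516736  0.05913883] 16.862835266500152
```

View pics/w4.png

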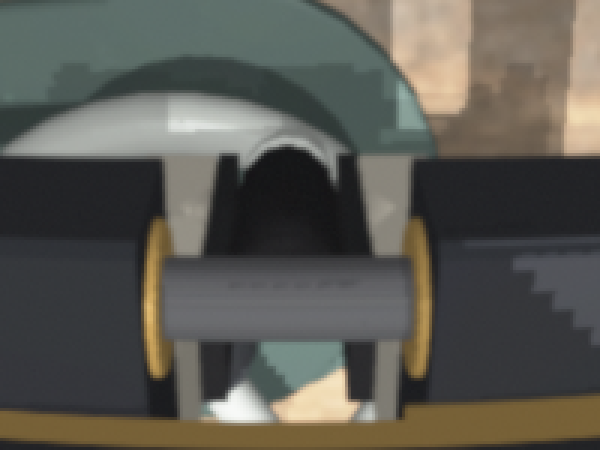

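Run:
```python
from rig import robot
from h import *
c=np.array([.5735,-.2715]);p=robot.read_position()[:2]
r=np.hypot(*(p-c));a0=np.arctan2(p[1]-c[1],p[0]-c[0]);print(r,a0)
for i,da in enumerate(np.linspace(0,2.8,15)[1:]):
    a=a0+da
    robot.servo_line(np.array([c[0]+.048*np.cos(a),c[1]+.048*np.sin(a),.059]),speed=.06)
    f=robot.read_force();u=np.array([np.cos(a),np.sin(a)]);t=np.array([-u[1],u[0]])
    print(round(da,2),'rad',round(f[:2]@u,1),'tan',round(f[:2]@t,1),'z',round(f[2],1))
    if np.linalg.norm(f)>30: break
print(robot.read_t(),robot.read_position(),robot.read_grip_width()*88)
for n in('top','scene'):
    im,d=robot.grab_frame(n); cv2.imwrite(f'pics/{n}5.png',im[:,:,::-1])
p=robot.read_position();R=robot.read_tcp_rot()
im,d=robot.grab_frame('wrist'); np.savez('pics/w5.npz',p=p,R=R,d=d); cv2.imwrite('pics/w5.png',im[:,:,::-1])
p=cv2.imread('pics/top5.png')[135:255,225:385]; cv2.imwrite('pics/topz5.png',cv2.resize(p,None,fx=5,fy=5,interpolation=cv2.INTER_CUBIC))
p=cv2.imread('pics/scene5.png')[185:310,240:390]; cv2.imwrite('pics/scenez5.png',cv2.resize(p,None,fx=4.8,fy=4.8,interpolation=cv2.INTER_CUBIC))
```

```text
0.0477037082302823 -0.5200840984935702
0.2 rad -3.0 tan 1.3 z 3.6
0.4 rad -5.1 tan 1.2 z 4.8
0.6 rad -5.3 tan 2.7 z 5.2
0.8 rad -5.2 tan 1.1 z 5.7
1.0 rad -5.7 tan 1.1 z 5.2
1.2 rad -5.2 tan 1.6 z 4.6
1.4 rad -6.4 tan 2.2 z 4.0
1.6 rad -5.5 tan 1.0 z 2.8
1.8 rad -5.8 tan 0.4 z 1.9
2.0 rad -5.6 tan 1.7 z 1.4
2.2 rad -5.0 tan 0.5 z 0.9
2.4 rad -5.5 tan 0.9 z 0.1
2.6 rad -5.0 tan 0.8 z -1.0
2.8 rad -4.0 tan 0.6 z -0.2
14.0417 [ 0.54214596 -0.23535243  0.05909962] 17.115929545900386
```

View pics/topz5.png

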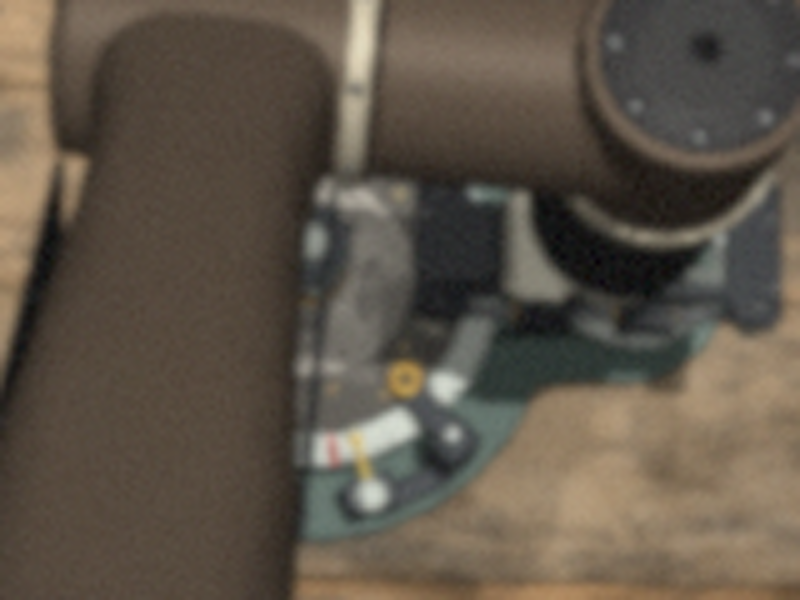

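View pics/scenez5.png

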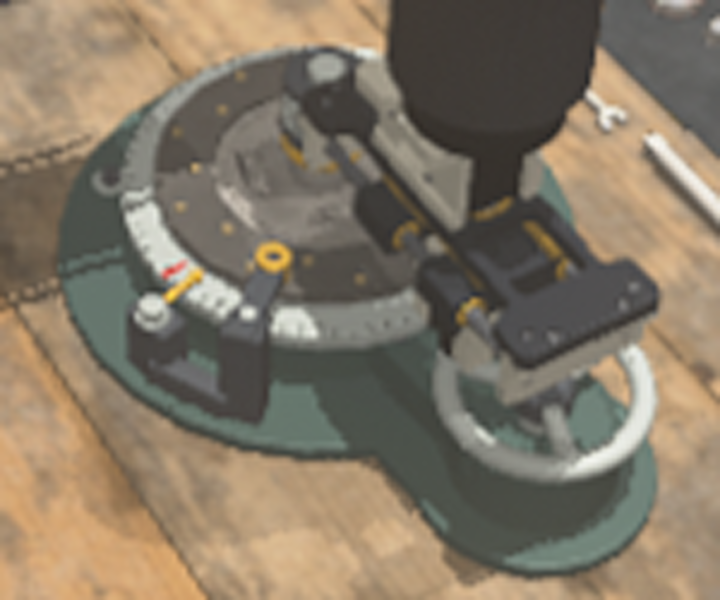

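View pics/w5.png

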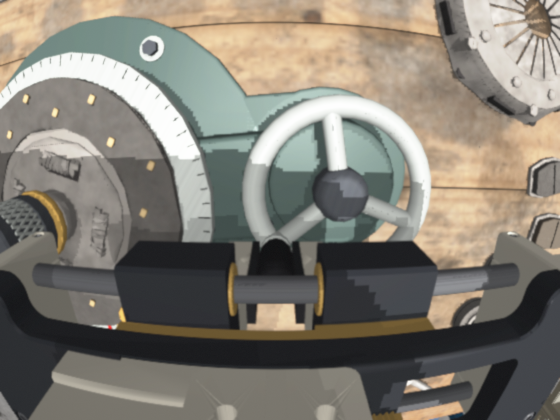

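The red line at (335,451) in the zoomed top view is just short of the pointer tip at about (356,436). Next I'll compute what's left.

Run:
```python
from rig import robot
from h import *
ct=robot.camera_info('top');cs=robot.camera_info('scene')
T=lambda u,v,z:deproj(ct,225+(u+.5)/5-.5,135+(v+.5)/5-.5,z=z)
S=lambda u,v,z:deproj(cs,240+(u+.5)/4.8-.5,185+(v+.5)/4.8-.5,z=z)
for c in [np.array([.557,-.0833]),np.array([.558,-.0833])]:
    A=lambda p:(np.degrees(np.arctan2(p[1]-c[1],p[0]-c[0]))%360,np.hypot(*(p[:2]-c)))
    print('T red',A(T(335,451,.058)),'ptr tip',A(T(355,434,.062)),'mid',A(T(361,457,.062)))
    print('S red',A(S(174,271,.058)),'ptr',A(S(199,274,.062)),A(S(183,287,.062)))
# local colour analysis
for n,ci,(x0,y0,x1,y1) in [('top',ct,(286,219,305,236)),('scene',cs,(268,235,290,250))]:
    im=cv2.imread(f'pics/{n}5.png')[y0:y1,x0:x1].astype(float)
    b,g,r=im[...,0],im[...,1],im[...,2]
    red=np.clip(r-np.maximum(g,b)-15,0,None)*(g-b<40); yel=np.clip(np.minimum(r,g)-b-25,0,None)
    vv,uu=np.mgrid[y0:y1,x0:x1]
    for nm,w,z in (('red',red,.058),('yel',yel,.062)):
        u=(uu*w).sum()/w.sum();v=(vv*w).sum()/w.sum();print(n,nm,u,v,A(deproj(ci,u,v,z=z)))
```

```text
T red (np.float64(189.99008757347394), np.float64(0.10258740006734905)) ptr tip (np.float64(197.66699135766606), np.float64(0.0960335725472069)) mid (np.float64(197.3573492809147), np.float64(0.10989521118140672))
S red (np.float64(188.68690557406106), np.float64(0.10458300589186424)) ptr (np.float64(196.13712186336824), np.float64(0.09830287261271432)) (np.float64(196.2739724481266), np.float64(0.1107525115462548))
T red (np.float64(189.8941203854633), np.float64(0.10357238313031737)) ptr tip (np.float64(197.48770535569682), np.float64(0.09698688384794761)) mid (np.float64(197.20314918580968), np.float64(0.11085007529855143))
S red (np.float64(188.60493597144702), np.float64(0.10557164236039887)) ptr (np.float64(195.97669446861002), np.float64(0.09926386100367447)) (np.float64(196.13024628348566), np.float64(0.11171279571544677))
top red 291.18721461187215 224.8447488584475 (np.float64(189.2290500110549), np.float64(0.10352526500638891))
top yel 296.6666666666667 225.8732394366197 (np.float64(197.06576764457932), np.float64(0.11038854221484645))
scene red 275.6974900924703 240.84015852047557 (np.float64(188.14250020126786), np.float64(0.10542977197701184))
scene yel 277.7455954897815 244.0338266384778 (np.float64(195.70496522778123), np.float64(0.11082373155022474))
```

Run:
```python
from rig import robot
from h import *
c=np.array([.5735,-.2715]);a0=-.520
for da in (3.0,3.19):
    a=a0+da
    robot.servo_line(np.array([c[0]+.048*np.cos(a),c[1]+.048*np.sin(a),.059]),speed=.05)
robot.dwell(.2)
p=robot.read_position(); print(robot.read_t(),p,np.arctan2(p[1]-c[1],p[0]-c[0])-a0,robot.read_force())
cc=np.array([.5575,-.0833])
A=lambda p:(np.degrees(np.arctan2(p[1]-cc[1],p[0]-cc[0]))%360,np.hypot(*(p[:2]-cc)))
for n,(x0,y0,x1,y1) in [('top',(286,219,305,236)),('scene',(268,235,290,250))]:
    im,d=robot.grab_frame(n);im=im[:,:,::-1]; cv2.imwrite(f'pics/{n}6.png',im); ci=robot.camera_info(n)
    im=im[y0:y1,x0:x1].astype(float)
    cv2.imwrite(f'pics/{n}6z.png',cv2.resize(im,None,fx=20,fy=20,interpolation=cv2.INTER_CUBIC))
    b,g,r=im[...,0],im[...,1],im[...,2]
    red=np.clip(r-np.maximum(g,b)-15,0,None)*(g-b<40); yel=np.clip(np.minimum(r,g)-b-25,0,None)
    vv,uu=np.mgrid[y0:y1,x0:x1]
    for nm,w,z in (('red',red,.058),('yel',yel,.062)):
        u=(uu*w).sum()/w.sum();v=(vv*w).sum()/w.sum();print(n,nm,u,v,A(deproj(ci,u,v,z=z)))
```

```text
15.0667 [ 0.53032198 -0.24976392  0.05904783] 3.195223898664472 [-2.13125031 -1.50596554  4.63314335]
top red 296.0 226.0 (np.float64(196.26550999658315), np.float64(0.1091810182405251))
top yel 296.66359447004606 225.84562211981566 (np.float64(197.1496955996389), np.float64(0.10983085678554647))
scene red 279.1764705882353 243.41176470588235 (np.float64(195.0584896436324), np.float64(0.1039008704818077))
scene yel 277.7612359550562 244.04283707865167 (np.float64(195.80114870267658), np.float64(0.11033581366088842))[ WARN:0@7.499] global loadsave.cpp:1063 imwrite_ Unsupported depth image for selected encoder is fallbacked to CV_8U.
```

View pics/top6z.png

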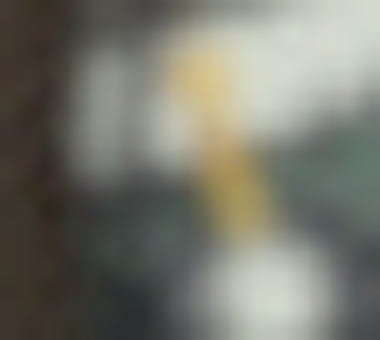

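View pics/scene6z.png

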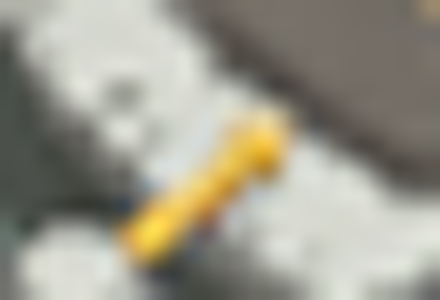

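Run:
```python
from rig import robot
from h import *
robot.move_gripper(0.45)
p=robot.read_position(); robot.servo_line(p+[0,0,.075],speed=.12)
robot.goto(np.array([.458,-.0375,.16]),Rz(-90))
robot.servo_line(np.array([.458,-.0375,.10]),speed=.1)
p=robot.read_position();R=robot.read_tcp_rot()
im,d=robot.grab_frame('wrist');im=im[:,:,::-1].copy(); cv2.imwrite('pics/w7.png',im); np.savez('pics/w7.npz',p=p,R=R,d=d)
for n in('top','scene'):
    i2,d=robot.grab_frame(n); cv2.imwrite(f'pics/{n}7.png',i2[:,:,::-1])
ci=robot.camera_info('wrist');u,v=wproj(ci,p,R,(.458,-.113,.062));print(robot.read_t(),u,v,robot.read_qpos())
x0,y0=int(u)-45,max(0,int(v)-45);z=im[y0:y0+90,x0:x0+90];print(x0,y0)
cv2.imwrite('pics/w7z.png',cv2.resize(z,None,fx=6.5,fy=6.5,interpolation=cv2.INTER_CUBIC))
```

```text
19.2333 276.19600586954823 112.79030648518403 [ 1.99861807e+01  4.92016432e+00 -3.29448145e+01  1.04682005e-02
 -5.20570102e+01 -1.99858828e+01]
231 67
```

View pics/w7z.png

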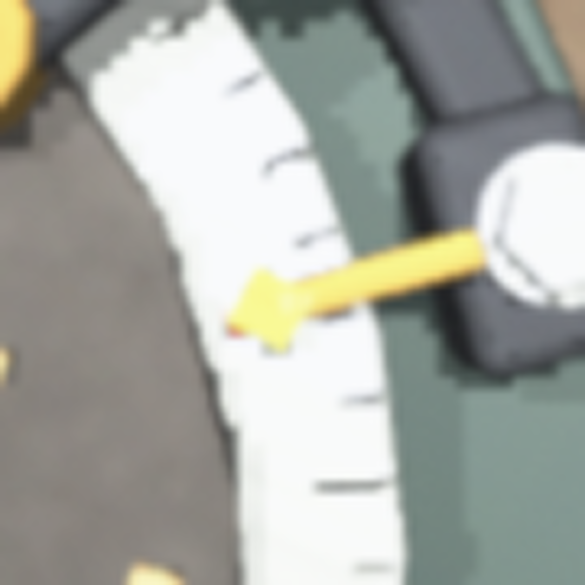

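View pics/w7.png

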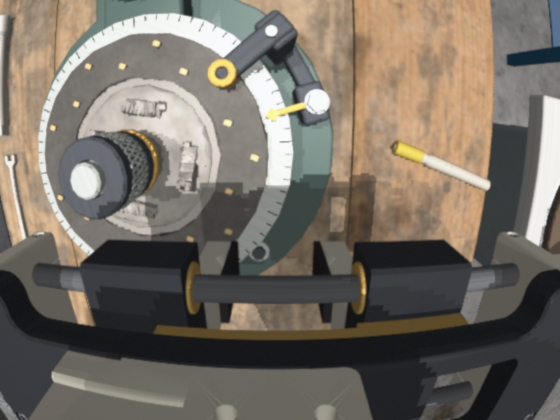

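Run:
```python
import cv2
im=cv2.imread('pics/w7.png')[98:128,260:300]; cv2.imwrite('pics/w7zz.png',cv2.resize(im,None,fx=19,fy=19,interpolation=cv2.INTER_NEAREST))
i=im.astype(int);print((i[...,2]-i[...,1])[8:24,3:26])
```

```text
[[-1 -1 -1 -1 -1 -1 -1 -1 -1 -1 -1 -1 -1 -1 -2 -1 -1 -1 -1 -2 -2 -2 -2]
 [-1 -1 -1 -1 -1 -1 -1 -1 -2 -2 -2 -1 -1 -1 -1 -1 -1 -1 -1  0  1  5  9]
 [-1 -1 -1 -1 -1 -1 -1 -1 -1 -2 -1 -1 -1 -1 -1  0  1  2  6  8  7  8  6]
 [-1 -1 -1 -1 -1 -1  0  0 -1 -1 -1 -1  0  1  4  8 12 12  9  5  4  4  4]
 [-1 -1 -1 -1 -1 -1  1  0  0  0  0  0  1  6 11 10  8  6  5  4  5  6  7]
 [-1 -1 -1 -1 -1  0  1  1  1  1  0  0  1  2  3  4  4  6  7  7  8  9 10]
 [-1 -1 -1 -1 -1  0  1  1  2  1  1  0  0  1  2  3  5  8 10 11 13 15 15]
 [-2 -2 -1 -1 -1  0  0  1  1  2  1  0  0  1  2  3  9 14 17 19 22 25 18]
 [-3 -1  2  1  0  0  0  0  0  1  1  0  0  1  2  7 17 24 32 33 27 17  7]
 [-3  0  6  3  1  0  0  0  0  0  1  0  1  1  4 11 21 20 17 13  6  0 -3]
 [-2 -1  7  9  4  2  0  0  0  0  0  0  1  0  1  2  0  1 -1 -2 -3 -3 -2]
 [-3 -2  5 35 31 12  2  0  0  0  0  0 -1 -1 -2 -3 -2 -2 -1 -2 -2 -1 -1]
 [-3 -3  2 34 46 23  3  0  0  0  0  0 -1 -2 -2 -2 -3 -2 -1 -2 -1 -1 -1]
 [-2 -2 -1  3  5  3 -1 -1 -1  0  0  0 -1 -2 -3 -2 -2 -2 -1 -1 -1 -1 -1]
 [-3 -2 -2 -1 -1 -1 -1 -1 -2 -2 -1  0 -1 -3 -2 -2 -1 -1 -1 -1 -1 -1 -1]
 [-4 -2 -1 -1 -1 -1 -1 -2 -3 -4 -2 -2 -2 -2 -1 -1 -2 -1 -1 -1 -1 -1 -1]]
```

View pics/w7zz.png

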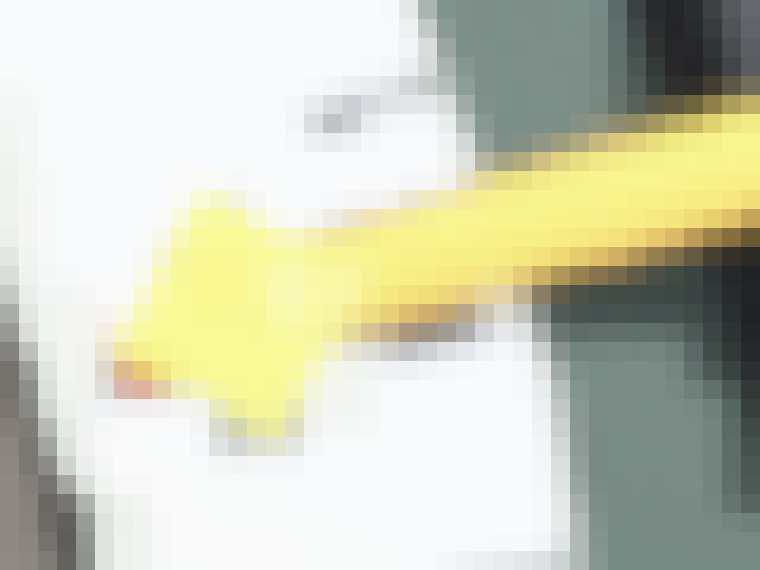

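The red line lies under the pointer within about 0.3 mm, with red showing at the tip at (264,117). Next is the collar: grip it, with the fingers about 35 mm above the TCP.

Run:
```python
from rig import robot
from h import *
D=np.load('pics/w7.npz');ci=robot.camera_info('wrist');print(wdeproj(ci,D['p'],D['R'],85.5,181,.1485))
c=[.5578,-.0833]
robot.servo_line(robot.read_position()+[0,0,.05],speed=.15)
robot.move_gripper(0.9)
robot.goto(np.array([*c,.15]),Rz(-140))
f0=robot.read_force();print(robot.read_t(),f0)
for z in (.125,.10,.078):
    robot.servo_line(np.array([*c,z]),speed=.1)
    f=robot.read_force();print(z,robot.read_position(),f)
    if abs(f[2]-f0[2])>6: break
else:
    robot.move_gripper(0.0); print(robot.read_grip_width()*88,robot.read_force(),robot.read_position())
print(robot.read_t(),robot.read_qpos())
im,d=robot.grab_frame('wrist'); cv2.imwrite('pics/w8.png',im[:,:,::-1])
```

```text
[ 0.55534958 -0.08379017  0.1485    ]
21.2917 [-0.17335205  0.13044367 -0.09530213]
0.125 [ 0.55732409 -0.08303643  0.1252458 ] [ 0.31889911 -0.491028    0.56566968]
0.1 [ 0.55785347 -0.0833564   0.10028932] [ 0.06090248 -0.03296126  0.13332584]
0.078 [ 0.55775726 -0.08341989  0.07817821] [ 0.37893104  0.44242734 -0.1344504 ]
48.09893518367745 [-0.24688551  0.6237446   1.29988582] [ 0.55790332 -0.08331782  0.07819507]
23.0667 [ 1.13888402e+01  1.59713333e+01 -2.21294017e+01  7.83464552e-03
 -5.18859629e+01 -6.13881940e+01]
```

View pics/w8.png

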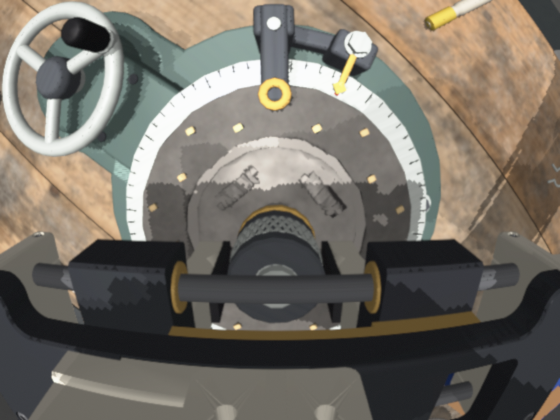

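Run:
```python
from rig import robot
from h import *
p=robot.read_position(); print(p)
for dz in (.001,.002,.003):
    robot.servo_line(np.array([.5578,-.0833,.0782-dz]),speed=.02)
    f=robot.read_force();print(dz,robot.read_position(),f)
    if f[2]>5: break
t=robot.read_t();q=np.array(robot.read_qpos());q[5]+=6;robot.movej(q)
print(robot.read_t()-t,robot.read_position(),robot.read_force(),robot.read_ft_torque(),robot.read_qpos()[5])
```

```text
[ 0.55796136 -0.08332057  0.07820776]
0.001 [ 0.55800642 -0.08332912  0.07805891] [-3.15398103  0.81897659  8.61418511]
0.25 [ 0.5580959  -0.0833397   0.07818038] [0.67097301 0.42944721 2.18253867] [0.1605975  0.13347407 0.06309314] -55.537107869125194
```

Run:
```python
from rig import robot
from h import *
z=.0775; a=-134
while True:
    a+=6
    q=robot.ik(np.array([.5580,-.0833,z]),Rz(a))
    if q is None or a>-20: print('stop',a); break
    robot.movej(q)
    f=robot.read_force();p=robot.read_position();m=robot.read_ft_torque()
    print(a,(p*1000).round(2),f.round(1),m.round(2)[2],round(robot.read_grip_width()*88,1))
    if f[2]<1.5 and p[2]<.0778:
        robot.servo_line(np.array([.5580,-.0833,.0765]),speed=.02); f=robot.read_force();p=robot.read_position()
        print('probe',(p*1000).round(2),f.round(1))
        if f[2]<4: print('FOUND'); break
    if f[2]>25: break
print(robot.read_t(),robot.read_qpos())
```

```text
-128 [558.56 -83.38  78.12] [-0.9  0.7  6. ] 0.07 47.8
-122 [558.58 -83.28  78.12] [-1.1  1.3  5.6] 0.05 48.2
-116 [558.54 -83.32  78.1 ] [-1.   0.4  5.1] 0.01 48.1
-110 [558.56 -83.33  78.09] [-0.7  0.2  5. ] 0.05 48.2
-104 [558.56 -83.34  78.09] [-0.   0.1  5.6] 0.08 48.5
-98 [558.54 -83.33  78.09] [-0.3  0.5  5.4] 0.08 48.0
-92 [558.5  -83.25  78.06] [-0.5  1.1  5.2] 0.08 48.0
-86 [558.35 -83.27  77.9 ] [-1.4  1.   5.3] 0.04 48.1
-80 [557.66 -83.29  77.08] [-0.5  0.5 -0.1] 0.09 48.1
probe [557.82 -83.37  76.73] [-1.7  0.6  4.7]
-74 [557.51 -83.33  76.91] [-0.4  0.4 -2.6] -0.02 48.3
probe [557.72 -83.33  76.09] [-0.4 -0.4 -2. ]
FOUND
26.6167 [ 1.13805151e+01  1.61238991e+01 -2.22312448e+01 -9.82030352e-03
 -5.16853675e+01  4.50268157e+00]
```

Run:
```python
from rig import robot
from h import *
q=robot.ik(np.array([.5580,-.0833,.0758]),Rz(-72)); robot.movej(q)
print(robot.read_force().round(1))
for z in (.0745,.073,.071,.069,.0675,.0668,.0663):
    robot.servo_line(np.array([.5580,-.0833,z]),ori=Rz(-72),speed=.03)
    f=robot.read_force();p=robot.read_position()
    print(z,(p*1000).round(2),f.round(1),robot.read_ft_torque().round(2),round(robot.read_grip_width()*88,1))
    if f[2]>24: break
print(robot.read_t())
```

```text
[ 0.   0.7 -2.9]
0.0745 [557.93 -83.31  74.41] [-0.6 -0.3 -1.2] [0.01 0.02 0.05] 48.2
0.073 [558.21 -83.31  73.35] [-0.5  0.4  1.3] [ 0.19  0.37 -0.02] 48.4
0.071 [558.2  -83.3   71.29] [-1.3 -0.3  4.4] [0.2  0.65 0.01] 47.9
0.069 [558.2  -83.34  69.33] [-2.7  1.   5.3] [0.29 0.79 0.  ] 47.8
0.0675 [558.21 -83.31  67.99] [-2.3  0.8  6.6] [0.35 1.03 0.  ] 48.2
0.0668 [558.22 -83.34  67.43] [-3.5  2.3  7.7] [0.46 1.09 0.02] 47.8
0.0663 [558.24 -83.35  67.29] [-3.8  0.5 10.6] [ 0.61  1.67 -0.01] 47.7
28.6167
```

Run:
```python
from rig import robot
from h import *
for z in (.0658,.0653,.0649):
    robot.servo_line(np.array([.5580,-.0833,z]),ori=Rz(-72),speed=.03);robot.dwell(.15)
    f=robot.read_force();p=robot.read_position()
    print(z,(p*1000).round(2),f.round(1),robot.read_ft_torque().round(2),round(robot.read_grip_width()*88,1))
    if f[2]>19: break
p=robot.read_position();R=robot.read_tcp_rot()
im,d=robot.grab_frame('wrist');cv2.imwrite('pics/w9.png',im[:,:,::-1])
ims=[]
for n,(x0,y0,x1,y1) in [('top',(225,135,385,255)),('scene',(245,185,395,298))]:
    i2,d=robot.grab_frame(n); cv2.imwrite(f'pics/{n}9.png',i2[:,:,::-1]);ims.append(cv2.resize(i2[y0:y1,x0:x1,::-1],(500,375),interpolation=cv2.INTER_CUBIC))
    cv2.imwrite(f'pics/{n}9z.png',cv2.resize(i2[y0:y1,x0:x1,::-1],None,fx=4.8,fy=4.8,interpolation=cv2.INTER_CUBIC))
print(robot.read_t())
```

```text
0.0658 [558.28 -83.37  67.27] [-5.5  0.9 14.3] [ 0.77  2.22 -0.  ] 48.0
0.0653 [558.27 -83.38  67.2 ] [-7.4  2.9 18.2] [ 0.98  2.77 -0.08] 47.9
0.0649 [558.33 -83.39  67.19] [-7.9  3.2 21.1] [ 1.12  3.27 -0.01] 47.9
29.9667
```

View pics/w9.png

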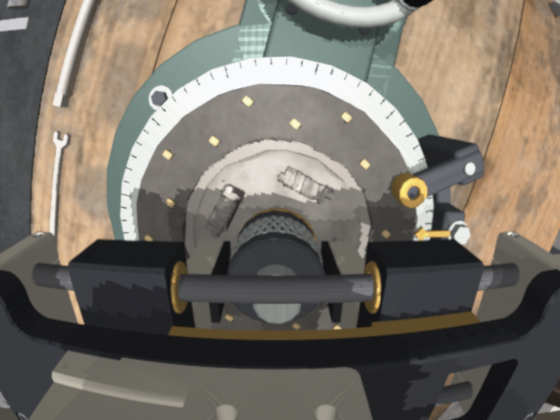

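View pics/scene9z.png

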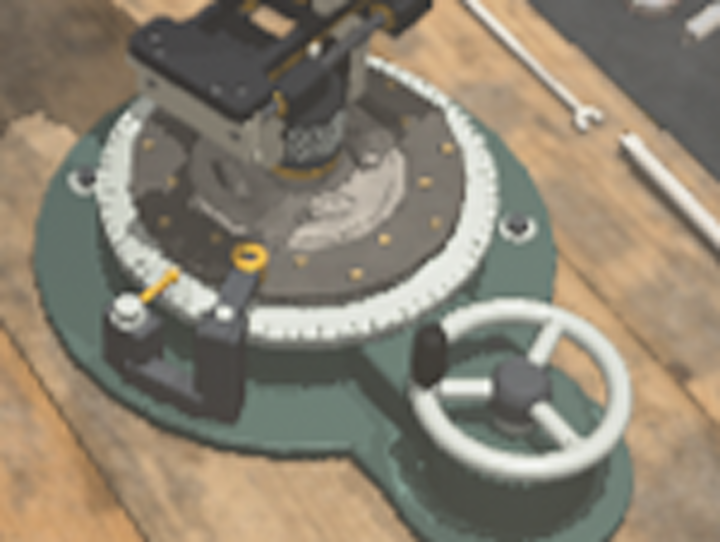

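Run:
```python
from rig import robot
import cv2
a=cv2.imread('pics/scene7.png')[235:255,262:292];b=cv2.imread('pics/scene9.png')[235:255,262:292];print(cv2.absdiff(a,b).max(), cv2.absdiff(a,b).mean())
robot.dwell(.3);print(robot.read_position(),robot.read_force(),robot.read_grip_width()*88,robot.read_t())
robot.job_done()
```

```text
78 10.787777777777778
[ 0.55832993 -0.08339582  0.06720725] [-9.76454724  3.15969102 21.57271683] 47.962186131339806 30.2667
the job is handed in; nothing more can be done
```

The table is indexed to the pointer and the collar is locked home. I handed the job in at 30 s with the arm still holding the collar down.

- **Indexing:** I led the handle about 3.19 rad counter-clockwise. The wrist close-up then showed the red line under the brass pointer, within about 0.3–0.5 mm.
- **Locking:** I turned the gripped collar about 68°, pressing lightly, until the keyways dropped. It took up the spring 5 mm down and met a hard stop 10.9 mm below its starting height (11 mm expected). I was holding it there with about 21 N and a firm 48 mm grip at hand-in.
- **First pinch missed:** the first try at the handle closed just above it. The finger tips sit about 35 mm behind the TCP the robot reports, so I allowed for that from then on.
- **Last check on the red line:** after the collar was home, the scene camera showed the pointer still covering the line and the handle unmoved. The before/after comparison around the pointer was not clean (mean difference 11, maximum 78), and I did not trace why. I put it down to the gripper's shadow. I did not repeat the close-up, because the arm had to keep holding the collar.
- **Loose parts:** I never went near the bearings and springs. I made no separate position check on them.

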